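# Set the filter and the iris on the optical rail

## Robot

A 6-joint arm with a two-finger parallel gripper is mounted at the origin on the work surface. World frame = base frame: x ahead of the robot, y to its left, z up, the work surface at z = 0. Lengths are in m, angles in rad, forces in N, time in s.
With the tool pointing down it reaches from about 0.35 to 0.775 m from the base axis. Payload 5.5 kg.
Tool frame: the origin (TCP) lies at the very end of the fingers, on their centre line; the grasp point (between the pads) lies 19 mm behind it; z points along the fingers, y is the line along which they close (so a half turn about z gives the same grasp; the last joint's range is limited). The gripper opens to 85 mm and grips with 20 to 120 N. Pads are 22 mm wide; open, the fingers measure 114 mm over their backs; the gripper's body (76 mm by 85 mm) begins 54 mm behind the grasp point. The pads swing forward as they close: fully open they stand 13 mm farther back than shut.
Start: joints at [1.117, 0.313, 0.046, 1.304, 0, 1.431], TCP at [0.178, 0.547, 0.231] pointing down, gripper open.
Joint ranges: [-2.76, 2.76], [-0.86, 1.69], [-1.03, 1.26], [-2.2, 2.34], [-1.47, 1.5], [-3.14, 3.14]. Speed limits (rad/s): [2.57, 2.57, 3.14, 3.14, 3.14, 3.14].

## Interface

Orientations are given as a unit quaternion [w, x, y, z].
In Python, from workcell import get_state, read_camera, calibration, hand_in gives the robot as it stands.
- The arm moves only by the tool drive_tool, never from a script. Its argument "deltas" is a list that holds one entry, the list of rows, each a list of 7 numbers: the closure in counts, from 0 (fully open) to 255 (shut), then the shift along the tool's x, y, z in m, then the turn, a rotation vector about the tool's x, y, z in degrees. A call has 1 to 12 rows; each row is the pose to reach, as a shift and turn from the pose commanded when the call began, along the tool's axes at that moment; what a row does not reach only later rows make up. A row lasts 1/8 s, in which the tool goes at most 62.5 mm and 10.7 degrees, less where a joint would pass 70% of its speed; a pose out of reach is approached as far as the arm can. A call with a gripper value outside its range is refused whole. The fingers move at their own pace and stop on an object; "newtons" is the grip in N (left out, the last holds). Time passes only in rows, so rows that repeat a pose let the fingers close. It gives the time, the measured TCP pose, the force, the opening and the grip force at its end, in the units of the state.
- get_state(): the state, without advancing time (a new reading comes with each control period).
- read_camera(name): name is "side" or "top"; returns (picture, depth): 384x512x3 uint8, red, green, blue; 384x512 float32, m along the optical axis (not along the pixel's ray), 0 where there is no reading.
- calibration(name): a dict with "mtx" (3x3 intrinsics, pixels), "k1" (the pictures are not rectified: a ray, as slopes to the right and down, at radius r is drawn at 1 + k1 r^2 times it, then the intrinsics apply), "world_from_camera" (4x4, takes a point from camera to world coordinates). Camera axes: x right, y up, looking along -z (the intrinsics and any distortion apply to the point x, -y, -z); pixel columns grow to the right and rows downward; lengths in m; the calibration is good to about 2 mm. A picture is of the moment at which its call begins. calibration takes no time and is no camera call.
- hand_in(): hands the job in; it is judged then, once.
The state is a dict: "clock": time; "joint_pos": joint angles; "qvel": joint speeds; "tau": joint torques, N m; "tcp_pos": TCP position; "orientation": TCP orientation; "wrist_force": force on the tool from outside, world axes, zero at the start; "ft_torque": the same for the moment, N m; "finger_gap": finger opening in m; "grip_force": force on a finger pad.
Only numpy, scipy, OpenCV 4.12 (cv2) and the standard library are available. Lean on these libraries where they do the work, as an engineer would, in place of code of your own. Each camera call takes 0.05 s, during which the arm holds its last target. There are 200 camera calls.

## Task

Set the light on the optical rail for the next exposure: swing the hinged filter holder round until it stands square across the beam, home against its stop, and push the lever of the larger iris over until it points straight up at the long middle mark. Only push, gently, with a fingertip on the metal: do not touch the filter's glass and do not grip the filter holder or the irises. Leave the smaller iris at its setting and the loose things on the bench where they stand.

Things in the scene. Friction and masses are not known exactly. Their poses are not given: they have to be found in the camera images.
- rail: Optical rail: aluminium bar 720 mm long (its y axis), 60 mm wide, top 32 mm above the bench. Origin: centre of its underside; its x points across it, away from the robot. Fixed on it: four mounts in any order, about 105 mm apart, a finned LED lamp house at the -y end (167 mm high), a camera at the +y end. The beam runs along y over the rail's middle line, 130 mm above the bench.
- filter_mount: Swing-out filter holder: a rail carrier with an aluminium side plate reaching towards the robot and an upright hinge post (to 153 mm above the bench) 55 mm on the robot's side of the beam. Origin: on the rail's top in the beam's plane (32 mm above the bench); axes parallel to the rail's.
- filter_hinge (a point): Point on the vertical hinge axis of the filter arm, at beam height (130 mm above the bench), at x = -55 mm, y = 0 in the filter mount's frame.
- beam_at_filter (a point): The point on the beam (130 mm above the bench) where the middle of the filter belongs.
- filter_arm (a joint): Angle of the filter arm about its vertical hinge, rad. 0: along the rail's +x, frame square across the beam, on its slightly springy stop. Grows counter-clockwise from above to 1.55 (along the rail's +y, out of the beam); starts swung out. Push the side that faces the robot when out (the +y side when in), turning it clockwise. It stays where left; about 1.2 N at the stem moves it.
- filter_stem (a point): Middle of the upright steel stem on top of the filter's round frame, where a finger pushes: 170 mm above the bench, 55 mm from the hinge axis. Stem 6 mm thick with an 8 mm head, from 155 to 179 mm above the bench. Below it the frame: a black ring 50 mm in diameter, 10 mm thick, top 155 mm above the bench.
- filter_glass: The grey glass of the filter, a disc of 27 mm set 3 mm deep in the middle of the frame, 55 mm from the hinge axis at beam height. Not to be touched.
- iris_large: The larger iris diaphragm on its post: black round housing 76 mm in diameter, 16 mm thick along the beam, top 168 mm above the bench, with white scale marks and a longer one at the top in the middle. Origin: on the rail's top in the beam's plane (32 mm above the bench); axes parallel to the rail's.
- iris_large_axis (a point): Centre of the larger iris, on the beam, 130 mm above the bench: the pivot of its lever.
- iris_large_lever (a joint): Angle of the larger iris's lever about the beam, rad: 0 straight up at the long middle mark (iris half closed), positive leaning to the rail's +x, negative to its -x (towards the robot); stops at -0.62 and 0.62. It starts leaning towards the robot (nearly open). It stays where left; about 0.7 N at the ball moves it.
- iris_large_ball (a point): Centre of the 10 mm steel ball at the end of the larger iris's lever, 70 mm from the pivot. The lever is a 6 mm round steel rod standing radially out of the housing's rim (free from 38 mm to 65 mm from the pivot).
- iris_small: The smaller iris: housing 48 mm in diameter, 12 mm thick, centre on the beam at the same height; already set, leave alone. Origin and axes as for the larger iris.
- iris_small_ball (a point): Centre of the 7 mm ball of the smaller iris's lever, 45 mm from the beam. Must not be moved.
- lens_mount: Lens in a ring mount 54 mm in diameter, 12 mm thick, on the rail, no lever, top 163 mm above the bench. Fixed. Origin and axes as for the irises.
- objective: Loose bystander: steel microscope objective standing on the bench, 25 mm in diameter, 44 mm tall. Origin: centre of its underside.
- spare_post: Loose bystander: steel post 12.6 mm in diameter on a 32 mm round foot, 75 mm tall, standing on the bench. Origin: centre of its underside.
- hex_driver: Loose bystander: driver with black handle, 170 mm long, lying on the bench. Origin: at its middle, underside.
- slide_box: Loose bystander: flat grey and white slide box 86 x 101 x 32 mm. Origin: centre of its underside.
- dust_blower: Loose bystander: black rubber bulb blower, 52 mm in diameter, 100 mm tall, standing nozzle up. Origin: centre of its underside.
- spare_filter: Loose bystander: spare filter in a ring, 31 mm in diameter, 6 mm thick, lying flat. Origin: centre of its underside.
- petri_dish: Loose bystander: flat glass dish 90 mm in diameter, 16 mm high. Origin: centre of its underside.
- wash_bottle: Loose bystander: white bottle 64 mm in diameter, 150 mm tall. Origin: centre of its underside.

How it is judged:
By the outcome, as a careful person would: the job done as asked, in the order asked, and still so for the second after the job is handed in, with the robot touching nothing.
It also fails if it takes over 51 s, if anything falls off the work surface, if the arm or the gripper's body presses on something with over 40 N, if the wrist force passes 120 N, or if a joint passes its speed limit or range.

## Working session

There is one attempt and no reset: what is moved stays moved. The work goes in short steps, Python scripts to look and compute and a tool call to move; the robot and the scene stay as the last step left them, time stands still between calls to the robot, and variables do not carry over. Pictures are saved under pics/ and viewed, at most 10 in all, crops included, and the job is handed in when it is done.

Besides the shell and the picture viewer there is one more tool, called after "Request:" by a JSON object that holds its "fn" and its "kwargs", one argument or row to a line. drive_tool: Moves the arm, as the interface text tells. Its arguments: {"type":"object","properties":{"deltas":{"type":"array","items":{"type":"array","items":{"type":"array","items":{"type":"number"}}}},"newtons":{"type":"number"}},"required":["deltas"]}

```bash
mkdir -p pics
cat > h.py <<'E'
import numpy as np,cv2
from workcell import *
def grab(n):
    p,d=read_camera(n); np.savez(f'{n}.npz',p=p,d=d); return p,d
def cloud(n,d):
    c=calibration(n);M=np.array(c['mtx']);k=c['k1'];T=np.array(c['world_from_camera'])
    v,u=np.mgrid[:384,:512];q=np.stack([(u-M[0,2])/M[0,0],(v-M[1,2])/M[1,1]],-1)
    s=q.copy()
    for _ in range(10): s=q/(1+k*(s**2).sum(-1,keepdims=True))
    P=np.stack([s[...,0]*d,-s[...,1]*d,-d],-1)
    return P@T[:3,:3].T+T[:3,3]
def ray(n,u,v):
    W=cloud(n,np.ones((384,512)));o=np.array(calibration(n)['world_from_camera'])[:3,3]
    return o,cv2.remap(W.astype(np.float32),np.float32([[u]]),np.float32([[v]]),1)[0,0]-o
def onz(n,u,v,z):
    o,r=ray(n,u,v);return o+r*(z-o[2])/r[2]
E
python3 - <<'E'
from h import *
for n in('side','top'):
    p,d=grab(n);c=calibration(n);print(n,c['k1'],np.round(c['mtx'],1).tolist(),np.round(c['world_from_camera'],3).tolist())
    cv2.imwrite(f'pics/{n}1.png',cv2.resize(p[...,::-1],(800,600),interpolation=cv2.INTER_CUBIC))
print(get_state())
E
```

```text
side -0.06113623369277238 [[427.7, 0.0, 265.5], [0.0, 427.7, 191.4], [0.0, 0.0, 1.0]] [[-0.998, 0.056, -0.041, 0.466], [-0.069, -0.712, 0.698, 0.807], [0.01, 0.7, 0.714, 0.961], [0.0, 0.0, 0.0, 1.0]]
top -0.014388597945769686 [[438.2, 0.0, 250.4], [0.0, 438.2, 193.5], [0.0, 0.0, 1.0]] [[0.018, 0.985, -0.174, 0.238], [-1.0, 0.022, 0.02, 0.016], [0.024, 0.174, 0.984, 1.646], [0.0, 0.0, 0.0, 1.0]]
{'clock': 0.1, 'joint_pos': array([ 1.11739410e+00,  3.13923678e-01,  4.50976503e-02,  1.30359868e+00,
       -3.79782611e-06,  1.43124076e+00]), 'qvel': array([ 0.00245988, -0.00203239,  0.00094571, -0.00061741, -0.00223543,
        0.00059124]), 'tau': array([ 3.35405086e-03, -4.81723022e+01,  2.99244297e+01,  1.26618182e-02,
       -7.78816593e-05, -1.44283604e-05]), 'tcp_pos': array([0.17729977, 0.54650712, 0.23050103]), 'orientation': array([-2.36053116e-04,  1.56280035e-01,  9.87712452e-01, -7.79222169e-04]), 'wrist_force': array([-0.29134338, -1.42819817, -0.55940206]), 'ft_torque': array([ 0.02642422, -0.04771817, -0.03017768]), 'grip_force': 0.0, 'finger_gap': 0.08555600191989082}
```

View pics/side1.png

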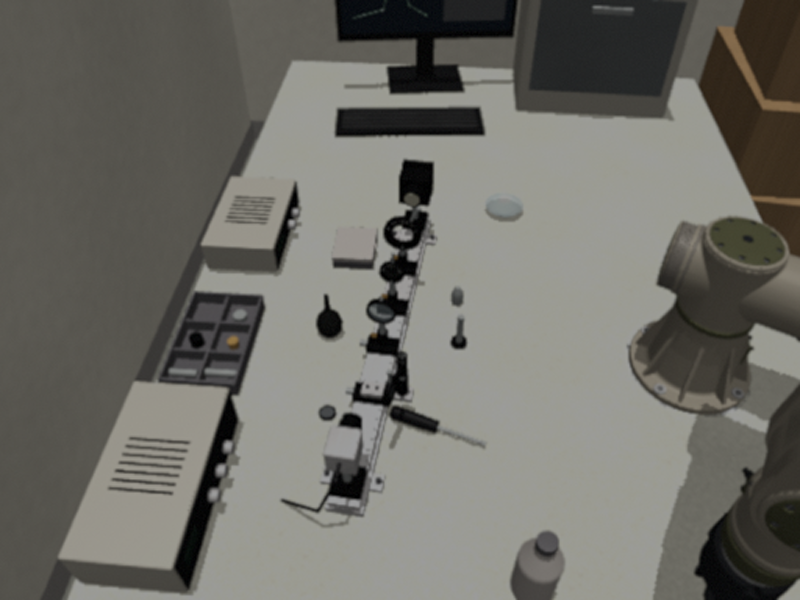

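View pics/top1.png

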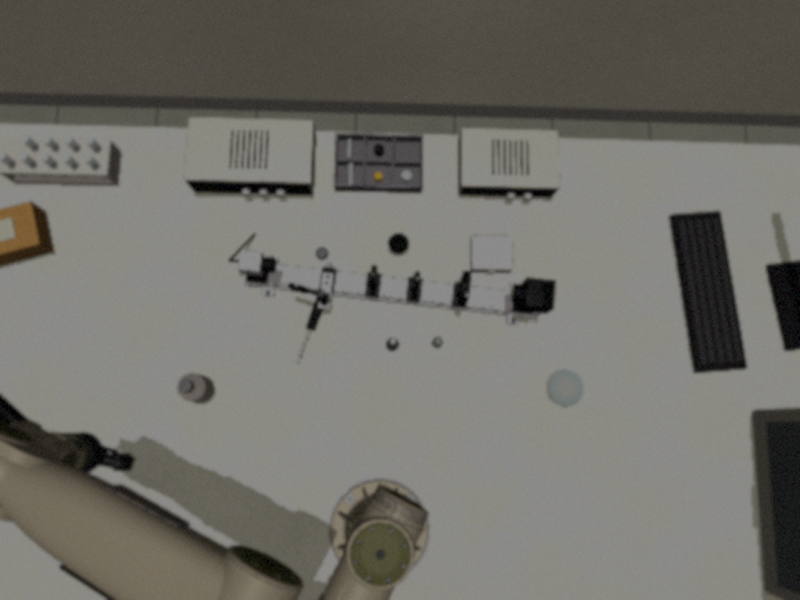

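The side view shows the rail running away from the camera: lamp house at (415,180), large iris (403,232), small iris (392,270), lens (380,312), filter mount (378,385), camera (345,450). In the top view, the same parts sit at about (535,295), (462,290), (414,288), (373,282), (325,288) and (255,265). I'll zoom in next.

Run:
```python
from h import *
s=np.load('side.npz');t=np.load('top.npz')
def crop(p,x0,x1,y0,y1,f,n):
    q=cv2.resize(p[y0:y1,x0:x1,::-1],None,fx=f,fy=f,interpolation=cv2.INTER_CUBIC)
    cv2.imwrite(n,np.clip(255*(q/255.)**.6,0,255).astype(np.uint8))
crop(s['p'],205,285,95,285,3.1,'a.png');crop(t['p'],140,360,140,235,3.5,'b.png')
a=cv2.imread('a.png');b=cv2.imread('b.png')
cv2.imwrite('pics/c1.png',cv2.resize(s['p'][125:275,200:300,::-1],None,fx=4,fy=4,interpolation=2));cv2.imwrite('pics/c2.png',b)
for n,z in(('side',s),('top',t)):
    W=cloud(n,z['d']); np.save(n+'W.npy',W)
W=np.load('topW.npy')
# rail top points
g=t['p'].astype(int)
m=(abs(W[...,2]-.032)<.006)&(W[...,0]>.35)&(W[...,0]<.75)&(abs(W[...,1])<.45)
print(m.sum(), t['d'][200,250])
if m.sum()>50:
    P=W[m]; r=cv2.minAreaRect(P[:,:2].astype(np.float32));print(r, np.median(P,0))
    print(cv2.fitLine(P[:,:2].astype(np.float32),cv2.DIST_HUBER,0,.01,.01).ravel())
# stem/iris tops: clusters of z>0.15
for n in('top','side'):
    W=np.load(n+'W.npy');m=((W[...,2]>.145)&(W[...,2]<.23)&(W[...,0]>.35)&(W[...,0]<.72)&(abs(W[...,1])<.4)).astype(np.uint8)
    k,l,st,c=cv2.connectedComponentsWithStats(m)
    for i in range(1,k):
        if st[i,4]>2:print(n,c[i].round(),st[i,4],np.median(W[l==i],0).round(3),W[l==i].min(0).round(3),W[l==i].max(0).round(3))
```

```text
1953 1.6685234
((0.5577970743179321, -0.010938078165054321), (0.2741122245788574, 0.7238251566886902), 0.7464486360549927) [ 0.57150554 -0.12067936  0.03150382]
[ 0.03756564  0.99929416  0.5670286  -0.10910399]
top [161. 167.] 217 [0.589 0.3   0.152] [0.566 0.251 0.145] [0.615 0.329 0.162]
top [175. 170.] 3 [0.581 0.25  0.147] [0.577 0.25  0.146] [0.584 0.254 0.148]
top [238. 176.] 40 [0.564 0.029 0.154] [0.543 0.022 0.146] [0.586 0.033 0.164]
top [298. 183.] 95 [ 0.541 -0.179  0.163] [ 0.511 -0.19   0.146] [ 0.58  -0.169  0.199]
top [267. 179.] 33 [ 0.553 -0.07   0.151] [ 0.538 -0.076  0.146] [ 0.573 -0.065  0.179]
top [344. 187.] 432 [ 0.53  -0.339  0.16 ] [ 0.495 -0.379  0.145] [ 0.563 -0.286  0.174]
top [190. 183.] 36 [0.534 0.192 0.151] [0.525 0.175 0.145] [0.542 0.213 0.185]
top [205. 187.] 22 [0.521 0.143 0.152] [0.513 0.136 0.146] [0.528 0.15  0.159]
side [266. 112.] 405 [ 0.536 -0.329  0.162] [ 0.501 -0.379  0.145] [ 0.57  -0.286  0.171]
side [259. 142.] 174 [ 0.542 -0.176  0.161] [ 0.515 -0.191  0.145] [ 0.584 -0.167  0.198]
side [251. 168.] 62 [ 0.559 -0.068  0.151] [ 0.542 -0.078  0.145] [ 0.579 -0.062  0.182]
side [244. 194.] 80 [0.568 0.029 0.152] [0.547 0.018 0.145] [0.59  0.036 0.165]
side [257. 228.] 42 [0.524 0.142 0.152] [0.517 0.133 0.146] [0.532 0.15  0.156]
side [249. 244.] 73 [0.54  0.198 0.153] [0.531 0.177 0.145] [0.547 0.214 0.18 ]
side [223. 268.] 38 [0.591 0.262 0.146] [0.583 0.25  0.145] [0.601 0.272 0.149]
side [219. 283.] 423 [0.595 0.306 0.152] [0.571 0.278 0.145] [0.619 0.33  0.156]
```

View pics/c1.png

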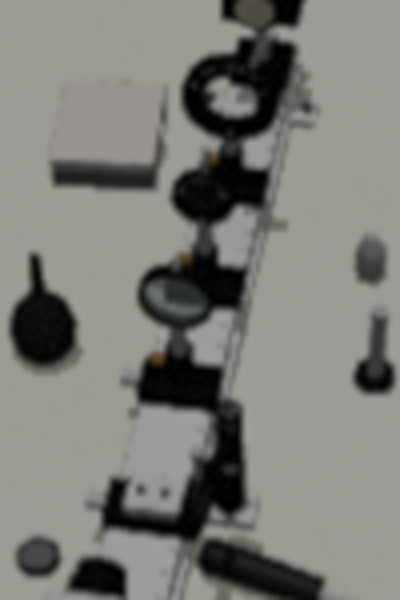

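View pics/c2.png

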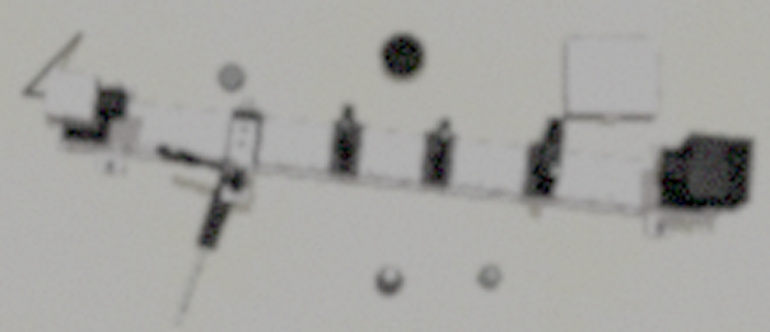

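The crops agree: hinge post at side-crop (229,410) with the filter frame swung toward the camera at (232,480), and the large iris at (235,95). Next I'll measure the stem, the ball and the beam line.

Run:
```python
from h import *
for n in('top','side'):
    W=np.load(n+'W.npy')
    for nm,(x0,x1,y0,y1,z0) in dict(stem=(.5,.57,.165,.23,.158),frame=(.5,.57,.155,.23,.1),hinge=(.49,.54,.12,.155,.14),Lball=(.49,.6,-.21,-.15,.172),Sball=(.5,.6,-.09,-.05,.158),Lhouse=(.49,.6,-.21,-.15,.1),Shouse=(.5,.6,-.1,-.04,.1),lens=(.5,.6,0,.06,.1)).items():
        m=(W[...,0]>x0)&(W[...,0]<x1)&(W[...,1]>y0)&(W[...,1]<y1)&(W[...,2]>z0)&(W[...,2]<.21)
        P=W[m];print(n,nm,len(P),P.mean(0).round(4),P.min(0).round(3),P.max(0).round(3))
        if len(P)<14: print(P.round(3).tolist(), np.argwhere(m).tolist())
W=np.load('topW.npy');m=(abs(W[...,2]-.032)<.004)&(abs(W[...,0]-.57-.09*W[...,1])<.06)&(abs(W[...,1])<.36)
P=W[m].astype(np.float32);print(len(P),cv2.fitLine(P[:,:2],cv2.DIST_HUBER,0,.01,.01).ravel(),cv2.minAreaRect(P[:,:2]))
```

```text
top stem 4 [0.5339 0.1936 0.1815] [0.531 0.192 0.177] [0.537 0.195 0.185]
[[0.535, 0.195, 0.183], [0.537, 0.193, 0.177], [0.531, 0.195, 0.185], [0.532, 0.192, 0.181]] [[181, 189], [181, 190], [182, 189], [182, 190]]
top frame 75 [0.5322 0.1891 0.1412] [0.521 0.158 0.11 ] [0.543 0.218 0.185]
top hinge 24 [0.5209 0.1423 0.1517] [0.513 0.133 0.14 ] [0.528 0.15  0.159]
top Lball 11 [ 0.5245 -0.1775  0.1868] [ 0.514 -0.181  0.173] [ 0.546 -0.174  0.199]
[[0.546, -0.174, 0.173], [0.542, -0.174, 0.173], [0.542, -0.181, 0.175], [0.524, -0.177, 0.177], [0.523, -0.18, 0.181], [0.517, -0.174, 0.197], [0.516, -0.177, 0.199], [0.517, -0.181, 0.196], [0.514, -0.175, 0.191], [0.514, -0.178, 0.196], [0.514, -0.181, 0.196]] [[181, 297], [182, 297], [182, 299], [187, 298], [187, 299], [188, 298], [188, 299], [188, 300], [189, 298], [189, 299], [189, 300]]
top Sball 6 [ 0.5562 -0.0708  0.168 ] [ 0.553 -0.075  0.158] [ 0.564 -0.067  0.179]
[[0.564, -0.071, 0.16], [0.556, -0.07, 0.179], [0.554, -0.067, 0.173], [0.553, -0.07, 0.179], [0.557, -0.075, 0.158], [0.553, -0.071, 0.16]] [[176, 267], [177, 267], 
[... 828 characters left out ...]
0.069, 0.17], [0.558, -0.066, 0.169], [0.558, -0.067, 0.164], [0.558, -0.067, 0.16]] [[161, 251], [162, 250], [162, 251], [162, 252], [163, 251], [164, 251], [165, 251], [166, 251], [167, 251]]
side Lhouse 362 [ 0.5486 -0.1765  0.1408] [ 0.514 -0.191  0.1  ] [ 0.587 -0.167  0.198]
side Shouse 200 [ 0.5603 -0.0677  0.1342] [ 0.539 -0.078  0.101] [ 0.585 -0.06   0.182]
side lens 274 [0.5695 0.0299 0.1328] [0.544 0.018 0.101] [0.596 0.037 0.165]Traceback (most recent call last):
  File "<stdin>", line 9, in <module>
cv2.error: OpenCV(4.12.0) /io/opencv/modules/imgproc/src/convhull.cpp:143: error: (-215:Assertion failed) total >= 0 && (depth == CV_32F || depth == CV_32S) in function 'convexHull'
```

Request:
{"fn": "drive_tool", "kwargs": {
  "deltas": [
    [[255, -0.04, -0.023, 0, 0, 0, 0], [255, -0.08, -0.046, 0, 0, 0, 0], [255, -0.12, -0.069, 0, 0, 0, -1], [255, -0.16, -0.092, 0, 0, 0, -2], [255, -0.2, -0.115, 0, 0, 0, -3], [255, -0.24, -0.138, 0, 0, 0, -4], [255, -0.28, -0.161, 0, 0, 0, -4], [255, -0.32, -0.184, 0, 0, 0, -4], [255, -0.36, -0.207, 0, 0, 0, -4], [255, -0.395, -0.227, 0, 0, 0, -4], [255, -0.395, -0.227, 0, 0, 0, -4], [255, -0.395, -0.227, 0, 0, 0, -4]]
  ],
  "newtons": 40
}}

```text
clock: 1.6
tcp_pos: [0.4826, 0.2091, 0.2309]
orientation: [-0.001, 0.122, 0.993, -0.0]
wrist_force: [-0.7, 0.1, 0.1]
finger_gap: -0.0
grip_force: 0.0
```

Request:
{"fn": "drive_tool", "kwargs": {
  "deltas": [
    [[255, 0, 0, 0.025, 0, 0, 0], [255, 0, 0, 0.05, 0, 0, 0], [255, 0, 0, 0.067, 0, 0, 0], [255, 0, 0, 0.067, 0, 0, 0]]
  ]
}}

```text
clock: 2.1
tcp_pos: [0.4811, 0.2098, 0.1631]
orientation: [-0.002, 0.121, 0.993, -0.0]
wrist_force: [-0.1, -0.3, -0.6]
finger_gap: -0.0003
grip_force: 0.0
```

Run:
```python
from h import *
ims=[]
for n,(x0,y0) in dict(top=(160,140),side=(215,195)).items():
    p,d=grab(n);W=cloud(n,d)
    q=cv2.resize(p[y0:y0+80,x0:x0+60,::-1],None,fx=6.6,fy=6.6,interpolation=2);ims.append(np.clip(255*(q/255.)**.6,0,255))
    m=(W[...,0]>.525)&(W[...,0]<.56)&(W[...,1]>.17)&(W[...,1]<.22)&(W[...,2]>.158)&(W[...,2]<.19)
    print(n,m.sum(),W[m].mean(0).round(4))
    m=(W[...,0]>.44)&(W[...,0]<.51)&(W[...,1]>.17)&(W[...,1]<.25)&(W[...,2]>.155)&(W[...,2]<.19)
    print(m.sum(),W[m].mean(0).round(3),W[m].min(0).round(3),W[m].max(0).round(3))
    m=(W[...,0]>.54)&(W[...,0]<.56)
cv2.imwrite('pics/near.png',np.hstack(ims)); s=get_state();print(s['tcp_pos'],s['orientation'],s['wrist_force'])
```

```text
top 7 [0.5328 0.1925 0.1713]<stdin>:9: RuntimeWarning: Mean of empty slice.
  ret = um.true_divide(
Traceback (most recent call last):
ValueError: zero-size array to reduction operation minimum which has no identity
```

Run:
```python
from h import *
ims=[]
for n,(x0,y0) in dict(top=(160,140),side=(230,195)).items():
    p,d=grab(n);W=cloud(n,d)
    q=cv2.resize(p[y0:y0+80,x0:x0+60,::-1],None,fx=6.6,fy=6.6,interpolation=2);ims.append(np.clip(255*(q/255.)**.6,0,255))
    m=(W[...,0]>.525)&(W[...,0]<.56)&(W[...,1]>.17)&(W[...,1]<.22)&(W[...,2]>.158)&(W[...,2]<.19)
    print(n,m.sum(),W[m].mean(0).round(4))
    m=(W[...,0]>.44)&(W[...,0]<.515)&(W[...,1]>.17)&(W[...,1]<.25)&(W[...,2]>.15)&(W[...,2]<.21)
    if m.any():print(m.sum(),W[m].mean(0).round(3),W[m].min(0).round(3),W[m].max(0).round(3))
cv2.imwrite('pics/near.png',np.hstack(ims)); s=get_state();print(s['tcp_pos'],s['orientation'],s['wrist_force'])
```

```text
top 6 [0.5339 0.1946 0.173 ]
side 22 [0.5393 0.1953 0.1715]
52 [0.48  0.218 0.183] [0.47  0.206 0.165] [0.495 0.226 0.21 ]
[0.4831899  0.20984245 0.16523311] [5.43106968e-04 1.21135501e-01 9.92635787e-01 3.00022100e-04] [-0.6293997   0.60163229  0.27726082][ WARN:0@1.024] global loadsave.cpp:1063 imwrite_ Unsupported depth image for selected encoder is fallbacked to CV_8U.
```

View pics/near.png

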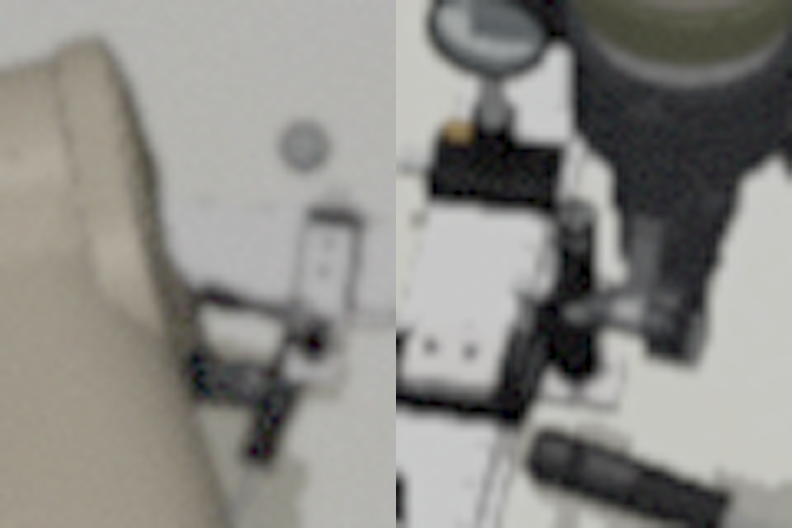

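The near view shows the shut fingers at (670,320) in the right half and the arm's frame at (575,290). A grey bar at (610,315) lies between them. I'll check by depth whether that bar is only a shadow.

Run:
```python
from h import *
z=np.load('side.npz');W=cloud('side',z['d'])
for v in (238,240,242,244,246):
    print(v,[(u,*W[v,u].round(3).tolist()) for u in range(254,278,2)])
```

```text
238 [(254, 0.53, 0.162, 0.136), (256, 0.526, 0.158, 0.132), (258, 0.522, 0.148, 0.119), (260, 0.517, 0.145, 0.116), (262, 0.505, 0.252, 0.253), (264, 0.5, 0.259, 0.263), (266, 0.496, 0.261, 0.265), (268, 0.492, 0.259, 0.264), (270, 0.489, 0.22, 0.214), (272, 0.484, 0.222, 0.217), (274, 0.48, 0.227, 0.224), (276, 0.476, 0.228, 0.226)]
240 [(254, 0.53, 0.167, 0.134), (256, 0.526, 0.16, 0.127), (258, 0.521, 0.151, 0.115), (260, 0.508, 0.262, 0.259), (262, 0.504, 0.26, 0.257), (264, 0.5, 0.261, 0.259), (266, 0.496, 0.261, 0.259), (268, 0.492, 0.259, 0.256), (270, 0.487, 0.256, 0.253), (272, 0.483, 0.254, 0.251), (274, 0.48, 0.226, 0.216), (276, 0.475, 0.224, 0.213)]
242 [(254, 0.529, 0.176, 0.139), (256, 0.527, 0.147, 0.101), (258, 0.522, 0.146, 0.101), (260, 0.508, 0.266, 0.257), (262, 0.503, 0.267, 0.258), (264, 0.499, 0.266, 0.258), (266, 0.495, 0.265, 0.257), (268, 0.491, 0.266, 0.259), (270, 0.487, 0.264, 0.256), (272, 0.483, 0.255, 0.246), (274, 0.479, 0.239, 0.226), (276, 0.475, 0.224, 0.207)]
244 [(254, 0.529, 0.173, 0.127), (256, 0.527, 0.149, 0.095), (258, 0.522, 0.148, 0.095), (260, 0.508, 0.266, 0.25), (262, 0.503, 0.267, 0.253), (264, 0.499, 0.27, 0.257), (266, 0.495, 0.268, 0.254), (268, 0.491, 0.271, 0.258), (270, 0.487, 0.269, 0.256), (272, 0.483, 0.256, 0.24), (274, 0.479, 0.24, 0.219), (276, 0.475, 0.22, 0.194)]
246 [(254, 0.529, 0.176, 0.123), (256, 0.526, 0.152, 0.091), (258, 0.522, 0.148, 0.087), (260, 0.517, 0.147, 0.085), (262, 0.516, 0.079, -0.003), (264, 0.51, 0.083, 0.003), (266, 0.495, 0.271, 0.251), (268, 0.491, 0.27, 0.251), (270, 0.487, 0.269, 0.25), (272, 0.483, 0.254, 0.23), (274, 0.479, 0.239, 0.211), (276, 0.475, 0.218, 0.184)]
```

The bar is part of the gripper itself, at z≈0.26, so it is clear of everything. The fingertip matches the TCP in the side view, so I'll trust that view's x. Next: approach close to the stem and compute the arc.

Request:
{"fn": "drive_tool", "kwargs": {
  "deltas": [
    [[255, -0.015, 0, 0, 0, 0, 0], [255, -0.03, 0, 0, 0, 0, 0], [255, -0.036, 0, 0, 0, 0, 0], [255, -0.036, 0, 0, 0, 0, 0]]
  ]
}}

```text
clock: 2.75
tcp_pos: [0.5188, 0.2, 0.1641]
orientation: [-0.0, 0.122, 0.993, 0.0]
wrist_force: [-0.6, 0.1, 0.8]
finger_gap: -0.0002
grip_force: 0.0
```

```bash
cat > arc.py <<'E'
from h import *
from scipy.spatial.transform import Rotation as R
H=np.array([.5245,.1425]);
def rows(ths,off=.015):
    s=get_state();Q=R.from_quat(s['orientation'],scalar_first=True).as_matrix();print(s['tcp_pos'],s['wrist_force'])
    y=Q[:,1];h0=np.degrees(np.arctan2(y[1],y[0]));print('heading',h0)
    for t in ths:
        a=np.radians(t);c,q=np.cos(a),np.sin(a)
        p=H+np.array([.055*c-off*q,.055*q+off*c])
        d=Q.T@np.array([*(p-s['tcp_pos'][:2]),0]);print(t,d[:2].round(4),'rot',round(h0-t,1))
E
python3 -c "
from arc import *
rows(range(76,28,-4))"
```

```text
[0.51876897 0.20003504 0.16405157] [-0.55659476  0.07899833  0.77717817]
heading 75.96566341524274
76 [-0.0045  0.0006] rot -0.0
72 [-0.0084  0.0015] rot 4.0
68 [-0.0123  0.0021] rot 8.0
64 [-0.0162  0.0025] rot 12.0
60 [-0.0202  0.0026] rot 16.0
56 [-0.0242  0.0024] rot 20.0
52 [-0.0281  0.0019] rot 24.0
48 [-0.0321  0.0012] rot 28.0
44 [-0.0359  0.0002] rot 32.0
40 [-0.0397 -0.0011] rot 36.0
36 [-0.0433 -0.0026] rot 40.0
32 [-0.0469 -0.0044] rot 44.0
```

Request:
{"fn": "drive_tool", "kwargs": {
  "deltas": [
    [[255, -0.0045, 0.0005, 0, 0, 0, 0], [255, -0.0085, 0.0015, 0, 0, 0, 4], [255, -0.0125, 0.002, 0, 0, 0, 8], [255, -0.0162, 0.0025, 0, 0, 0, 12], [255, -0.0202, 0.0026, 0, 0, 0, 16], [255, -0.0242, 0.0024, 0, 0, 0, 20], [255, -0.0281, 0.002, 0, 0, 0, 24], [255, -0.032, 0.001, 0, 0, 0, 28], [255, -0.032, 0.001, 0, 0, 0, 28]]
  ]
}}

```text
clock: 3.88
tcp_pos: [0.5493, 0.1938, 0.1642]
orientation: [-0.0, 0.358, 0.934, 0.0]
wrist_force: [0.1, -0.3, -0.6]
finger_gap: -0.0002
grip_force: 0.1
```

Run:
```python
from arc import *
rows(range(44,-1,-4))
p,d=grab('side');W=cloud('side',d)
m=(W[...,0]>.5)&(W[...,0]<.6)&(W[...,1]>.13)&(W[...,1]<.22)&(W[...,2]>.1)&(W[...,2]<.19)
k,l,st,c=cv2.connectedComponentsWithStats(m.astype(np.uint8))
for i in range(1,k):print(c[i],st[i,4],W[l==i].min(0).round(3),W[l==i].max(0).round(3))
q=cv2.resize(p[190:270,210:290,::-1],None,fx=7,fy=7,interpolation=2);cv2.imwrite('pics/arc.png',np.clip(255*(q/255.)**.6,0,255).astype(np.uint8))
```

```text
[0.54931676 0.19375681 0.16422878] [ 0.12394407 -0.2504152  -0.59417112]
heading 48.07099453508985
44 [-0.0047  0.0012] rot 4.1
40 [-0.0087  0.0018] rot 8.1
36 [-0.0126  0.0022] rot 12.1
32 [-0.0166  0.0023] rot 16.1
28 [-0.0206  0.0021] rot 20.1
24 [-0.0245  0.0016] rot 24.1
20 [-0.0284  0.0009] rot 28.1
16 [-0.0323 -0.0001] rot 32.1
12 [-0.036  -0.0014] rot 36.1
8 [-0.0397 -0.003 ] rot 40.1
4 [-0.0433 -0.0048] rot 44.1
0 [-0.0467 -0.0068] rot 48.1
[246.89835165 240.82967033] 364 [0.517 0.132 0.101] [0.58 0.21 0.19]
```

View pics/arc.png

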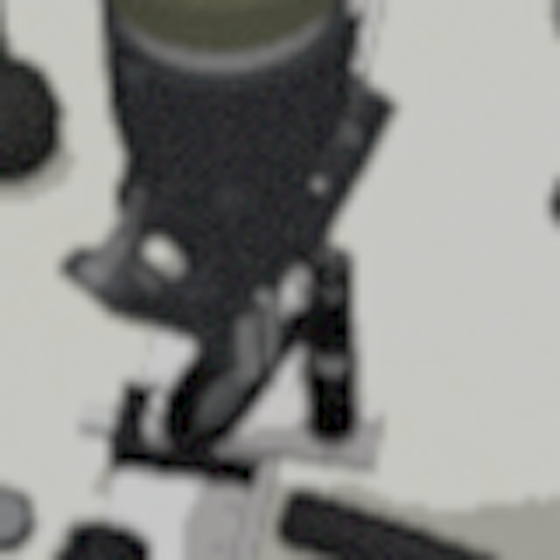

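The picture shows the finger at (230,370) behind the arm, which has turned away from the post at (335,330) as planned. I'll continue the arc.

Request:
{"fn": "drive_tool", "kwargs": {
  "deltas": [
    [[255, -0.0047, 0.001, 0, 0, 0, 4], [255, -0.0087, 0.0018, 0, 0, 0, 8], [255, -0.0126, 0.0022, 0, 0, 0, 12], [255, -0.0166, 0.0023, 0, 0, 0, 16], [255, -0.0206, 0.0021, 0, 0, 0, 20], [255, -0.0245, 0.0016, 0, 0, 0, 24], [255, -0.0284, 0.001, 0, 0, 0, 28], [255, -0.0323, 0, 0, 0, 0, 32], [255, -0.036, -0.0014, 0, 0, 0, 36], [255, -0.0397, -0.003, 0, 0, 0, 40], [255, -0.0397, -0.003, 0, 0, 0, 40]]
  ]
}}

```text
clock: 5.3
tcp_pos: [0.5769, 0.1648, 0.1643]
orientation: [0.0, 0.655, 0.755, 0.0]
wrist_force: [-0.4, -0.0, 0.9]
finger_gap: 0.0
grip_force: 0.1
```

```bash
python3 -c "
from arc import *
rows([6,4,2,0,-2,-3,-4,-5,-6,-7,-8,-9])"
```

```text
[0.57692405 0.16482217 0.16434938] [-0.4398151  -0.00354537  0.91576756]
heading 8.106284213309848
6 [-0.0017  0.0005] rot 2.1
4 [-0.0037  0.0009] rot 4.1
2 [-0.0056  0.0012] rot 6.1
0 [-0.0076  0.0015] rot 8.1
-2 [-0.0096  0.0017] rot 10.1
-3 [-0.0106  0.0018] rot 11.1
-4 [-0.0116  0.0019] rot 12.1
-5 [-0.0126  0.0019] rot 13.1
-6 [-0.0136  0.0019] rot 14.1
-7 [-0.0146  0.002 ] rot 15.1
-8 [-0.0156  0.002 ] rot 16.1
-9 [-0.0165  0.0019] rot 17.1
```

Request:
{"fn": "drive_tool", "kwargs": {
  "deltas": [
    [[255, -0.0037, 0.001, 0, 0, 0, 4], [255, -0.0056, 0.0012, 0, 0, 0, 6], [255, -0.0076, 0.0015, 0, 0, 0, 8], [255, -0.0096, 0.0017, 0, 0, 0, 10], [255, -0.0106, 0.0018, 0, 0, 0, 11], [255, -0.0116, 0.0018, 0, 0, 0, 12], [255, -0.0116, 0.0018, 0, 0, 0, 12]]
  ]
}}

```text
clock: 6.18
tcp_pos: [0.5803, 0.1535, 0.1643]
orientation: [0.0, 0.731, 0.682, -0.0]
wrist_force: [0.5, 1.3, 0.5]
finger_gap: 0.0002
grip_force: 0.4
```

Request:
{"fn": "drive_tool", "kwargs": {
  "deltas": [
    [[255, -0.001, 0, 0, 0, 0, 1], [255, -0.001, 0, 0, 0, 0, 1], [255, -0.001, 0, 0, 0, 0, 1]]
  ]
}}

```text
clock: 6.55
tcp_pos: [0.5802, 0.1526, 0.1643]
orientation: [-0.0, 0.737, 0.676, -0.0]
wrist_force: [0.2, 0.6, 0.2]
finger_gap: 0.0002
grip_force: 0.4
```

Request:
{"fn": "drive_tool", "kwargs": {
  "deltas": [
    [[255, -0.001, 0, 0, 0, 0, 0], [255, -0.001, 0, 0, 0, 0, 0], [255, -0.001, 0, 0, 0, 0, 0]]
  ]
}}

```text
clock: 6.92
tcp_pos: [0.5801, 0.1516, 0.1643]
orientation: [-0.0, 0.737, 0.676, 0.0]
wrist_force: [0.1, 0.5, 0.5]
finger_gap: 0.0001
grip_force: 0.4
```

Request:
{"fn": "drive_tool", "kwargs": {
  "deltas": [
    [[255, -0.001, 0, 0, 0, 0, 0], [255, -0.001, 0, 0, 0, 0, 0], [255, -0.001, 0, 0, 0, 0, 0]]
  ]
}}

```text
clock: 7.3
tcp_pos: [0.58, 0.1506, 0.1643]
orientation: [-0.0, 0.737, 0.676, -0.0]
wrist_force: [0.7, -0.3, -0.5]
finger_gap: 0.0004
grip_force: 0.4
```

Request:
{"fn": "drive_tool", "kwargs": {
  "deltas": [
    [[255, -0.001, 0, 0, 0, 0, 0], [255, -0.001, 0, 0, 0, 0, 0], [255, -0.001, 0, 0, 0, 0, 0]]
  ]
}}

```text
clock: 7.68
tcp_pos: [0.58, 0.1502, 0.1643]
orientation: [-0.0, 0.737, 0.676, 0.0]
wrist_force: [1.3, 5.1, 0.4]
finger_gap: 0.0003
grip_force: 2.3
```

Request:
{"fn": "drive_tool", "kwargs": {
  "deltas": [
    [[255, -0.001, 0, 0, 0, 0, 0], [255, -0.001, 0, 0, 0, 0, 0], [255, -0.001, 0, 0, 0, 0, 0]]
  ]
}}

```text
clock: 8.05
tcp_pos: [0.5799, 0.15, 0.1644]
orientation: [-0.001, 0.737, 0.676, 0.001]
wrist_force: [1.6, 7.4, -0.3]
finger_gap: 0.0002
grip_force: 3.7
```

The stop is felt: 7 N with no further travel. I'll back off slowly, clear the stem and rise.

Request:
{"fn": "drive_tool", "kwargs": {
  "deltas": [
    [[255, 0.001, 0, 0, 0, 0, 0], [255, 0.002, 0, 0, 0, 0, 0], [255, 0.004, 0, 0, 0, 0, 0], [255, 0.01, 0, 0, 0, 0, 0], [255, 0.025, 0, 0, 0, 0, 0], [255, 0.025, 0, -0.04, 0, 0, 0], [255, 0.025, 0, -0.09, 0, 0, 0], [255, 0.025, 0, -0.09, 0, 0, 0]]
  ]
}}

```text
clock: 9.05
tcp_pos: [0.5843, 0.1748, 0.259]
orientation: [0.002, 0.737, 0.676, 0.003]
wrist_force: [-0.0, 0.6, 1.0]
finger_gap: -0.0003
grip_force: 0.0
```

Run:
```python
from h import *
s=get_state();print(s['tcp_pos'],s['orientation'],s['joint_pos'].round(2))
for n in('side','top'):
    p,d=grab(n);W=cloud(n,d)
    for nm,(x0,x1,y0,y1,z0,z1) in dict(stem=(.55,.61,.11,.165,.158,.19),frame=(.53,.61,.11,.165,.11,.157),hinge=(.5,.535,.12,.16,.14,.16)).items():
        m=(W[...,0]>x0)&(W[...,0]<x1)&(W[...,1]>y0)&(W[...,1]<y1)&(W[...,2]>z0)&(W[...,2]<z1);P=W[m]
        if len(P)>2:print(n,nm,len(P),P.mean(0).round(4),P.min(0).round(3),P.max(0).round(3))
        if nm=='frame' and len(P)>9:
            f=P[P[:,2]<.15];L=cv2.fitLine(f[:,:2].astype(np.float32),cv2.DIST_HUBER,0,.01,.01).ravel();print(L)
    if n=='side':
        q=cv2.resize(p[120:260,200:300,::-1],None,fx=4.2,fy=4.2,interpolation=2);cv2.imwrite('pics/home.png',np.clip(255*(q/255.)**.6,0,255).astype(np.uint8))
```

```text
[0.58426935 0.17481964 0.25903146] [0.00231009 0.73689877 0.67599018 0.00348595] [ 0.16  0.37  0.2   1.39 -0.    1.82]
side stem 17 [0.5798 0.1376 0.1733] [0.576 0.133 0.162] [0.583 0.141 0.18 ]
side frame 294 [0.5705 0.1394 0.1339] [0.53  0.129 0.11 ] [0.603 0.149 0.156]
[ 0.99617535 -0.08737671  0.57838726  0.13951175]
side hinge 56 [0.5243 0.1431 0.1493] [0.517 0.13  0.141] [0.532 0.151 0.156]
top stem 6 [0.5747 0.1371 0.1768] [0.572 0.136 0.162] [0.579 0.139 0.182]
top frame 55 [0.5659 0.1363 0.1424] [0.533 0.13  0.113] [0.597 0.142 0.157]
[ 0.9893826  -0.14533402  0.5664085   0.13521668]
top hinge 4 [0.5294 0.1367 0.1448] [0.523 0.133 0.141] [0.535 0.14  0.15 ]
```

View pics/home.png

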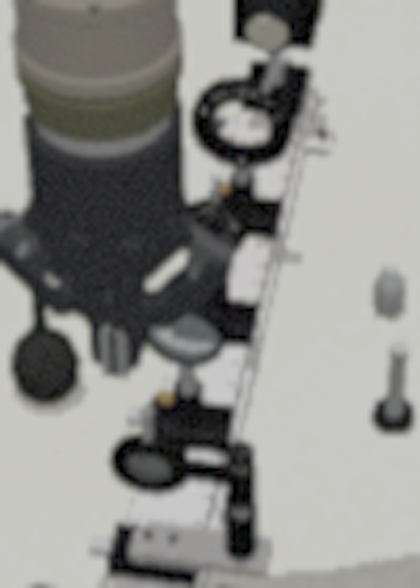

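The filter now stands across the beam. Its frame runs along (0.996, −0.087), parallel to the rail's x, with the holder at (150,460) in front of the lens at (185,340). Now on to the large iris at (240,120).

Request:
{"fn": "drive_tool", "kwargs": {
  "deltas": [
    [[255, -0.035, -0.009, 0, 0, 0, -9], [255, -0.07, -0.018, 0, 0, 0, -18], [255, -0.107, -0.027, 0, 0, 0, -27], [255, -0.142, -0.036, 0, 0, 0, -36], [255, -0.178, -0.045, 0, 0, 0, -45], [255, -0.214, -0.054, 0, 0, 0, -54], [255, -0.25, -0.063, 0, 0, 0, -63], [255, -0.285, -0.072, 0, 0, 0, -72], [255, -0.32, -0.081, 0, 0, 0, -81], [255, -0.356, -0.09, 0, 0, 0, -90], [255, -0.356, -0.09, 0, 0, 0, -90], [255, -0.356, -0.09, 0, 0, 0, -90]]
  ]
}}

```text
clock: 10.65
tcp_pos: [0.461, -0.1726, 0.2531]
orientation: [-0.001, 0.044, 0.999, 0.001]
wrist_force: [-0.1, -0.7, -0.6]
finger_gap: -0.0002
grip_force: 0.0
```

Request:
{"fn": "drive_tool", "kwargs": {
  "deltas": [
    [[255, 0, 0, 0.025, 0, 0, 0], [255, 0, 0, 0.05, 0, 0, 0], [255, 0, 0, 0.073, 0, 0, 0], [255, 0, 0, 0.073, 0, 0, 0], [255, 0, 0, 0.073, 0, 0, 0]]
  ]
}}

```text
clock: 11.28
tcp_pos: [0.4619, -0.1727, 0.1819]
orientation: [0.0, 0.043, 0.999, 0.0]
wrist_force: [-0.6, -1.1, -0.4]
finger_gap: -0.0002
grip_force: 0.0
```

```bash
cat > iris.py <<'E'
from h import *
def look(name=None):
    s=get_state();print(s['tcp_pos'].round(4),s['orientation'].round(3),s['wrist_force'].round(1))
    p,d=grab('side');W=cloud('side',d)
    def sel(x0,x1,y0,y1,z0,z1):
        return (W[...,0]>x0)&(W[...,0]<x1)&(W[...,1]>y0)&(W[...,1]<y1)&(W[...,2]>z0)&(W[...,2]<z1)
    for nm,b in dict(ball=(.505,.62,-.2,-.155,.187,.21),rod=(.505,.62,-.2,-.155,.172,.21),house=(.505,.62,-.2,-.155,.1,.16),tip=(.44,.51,-.22,-.13,.175,.21)).items():
        m=sel(*b);P=W[m]
        if len(P)>2:print(nm,len(P),P.mean(0).round(4),P.min(0).round(3),P.max(0).round(3))
        if nm=='house' and len(P)>9: # circle fit in rail (x,z), rim pixels by radius
            x=(P[:,0]-.55)*.996-(P[:,1]+.178)*.09;z=P[:,2]-.13
            print('house x by rows',[(round(zz,3),round((x[abs(z-zz)<.004].min()+x[abs(z-zz)<.004].max())/2,4)) for zz in(-.02,-.01,0,.01,.02)])
    if name:
        q=cv2.resize(p[110:170,225:295,::-1],None,fx=8,fy=8,interpolation=2);cv2.imwrite(name,np.clip(255*(q/255.)**.6,0,255).astype(np.uint8))
E
python3 -c "
from iris import *
look('pics/i1.png')"
```

```text
[ 0.4619 -0.1727  0.1819] [0.    0.043 0.999 0.   ] [-0.6 -1.1 -0.4]
ball 13 [ 0.5206 -0.1765  0.1943] [ 0.516 -0.18   0.188] [ 0.525 -0.172  0.199]
rod 23 [ 0.5237 -0.1771  0.1878] [ 0.516 -0.184  0.173] [ 0.533 -0.172  0.199]
house 270 [ 0.5506 -0.176   0.1301] [ 0.514 -0.19   0.1  ] [ 0.588 -0.168  0.16 ]
house x by rows [(-0.02, np.float64(0.0003)), (-0.01, np.float64(0.0005)), (0, np.float64(0.0006)), (0.01, np.float64(0.0014)), (0.02, np.float64(0.001))]
tip 54 [ 0.465  -0.1638  0.1965] [ 0.454 -0.171  0.18 ] [ 0.475 -0.154  0.21 ]
```

View pics/i1.png

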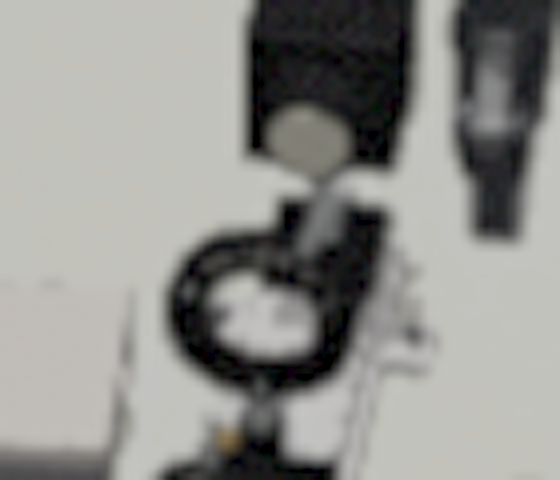

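The picture shows the lever and its ball at (322,215), leaning toward the robot (right), with the fingertip at (497,220) clear of it. Seen through the same camera, the ball is 30 mm short of the housing's centre. I'll push most of the way, then look again.

Request:
{"fn": "drive_tool", "kwargs": {
  "deltas": [
    [[255, -0.015, 0, 0, 0, 0, 0], [255, -0.03, 0, 0, 0, 0, 0], [255, -0.036, 0, 0, 0, 0, 0], [255, -0.04, 0, 0, 0, 0, 0], [255, -0.044, 0, 0, 0, 0, 0], [255, -0.048, 0, 0, 0, 0, 0], [255, -0.052, 0, 0, 0, 0, 0], [255, -0.056, 0, 0, 0, 0, 0], [255, -0.06, 0, 0, 0, 0, 0], [255, -0.063, 0, 0, 0, 0, 0], [255, -0.064, 0, 0, 0, 0, 0], [255, -0.064, 0, 0, 0, 0, 0]]
  ]
}}

```text
clock: 12.82
tcp_pos: [0.5254, -0.1788, 0.1812]
orientation: [0.0, 0.043, 0.999, 0.0]
wrist_force: [0.3, -0.3, -0.2]
finger_gap: 0.0
grip_force: 0.0
```

```bash
python3 -c "
from iris import *
look('pics/i2.png')"
```

```text
[ 0.5254 -0.1788  0.1812] [0.    0.043 0.999 0.   ] [ 0.3 -0.3 -0.2]
ball 67 [ 0.5298 -0.1712  0.1988] [ 0.516 -0.185  0.188] [ 0.548 -0.162  0.21 ]
rod 81 [ 0.5311 -0.1721  0.1958] [ 0.516 -0.185  0.172] [ 0.548 -0.162  0.21 ]
house 306 [ 0.5504 -0.1767  0.1291] [ 0.514 -0.189  0.1  ] [ 0.587 -0.167  0.16 ]
house x by rows [(-0.02, np.float64(0.0005)), (-0.01, np.float64(0.0019)), (0, np.float64(0.0005)), (0.01, np.float64(0.0007)), (0.02, np.float64(0.0012))]
```

View pics/i2.png

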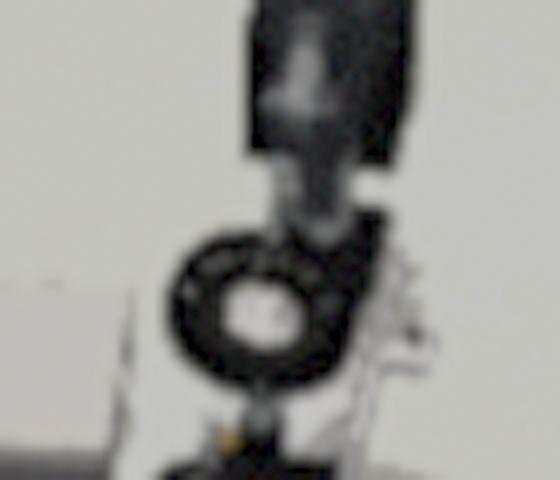

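The lever now stands at (282,195), almost up, with the fingertip beside it at (320,210). A little more, then back off for a clean look.

Request:
{"fn": "drive_tool", "kwargs": {
  "deltas": [
    [[255, -0.002, 0, 0, 0, 0, 0], [255, -0.004, 0, 0, 0, 0, 0], [255, -0.005, 0, 0, 0, 0, 0], [255, -0.005, 0, 0, 0, 0, 0], [255, 0.02, 0, 0, 0, 0, 0], [255, 0.045, 0, 0, 0, 0, 0], [255, 0.045, 0, 0, 0, 0, 0]]
  ]
}}

```text
clock: 13.75
tcp_pos: [0.4793, -0.1746, 0.1814]
orientation: [-0.0, 0.044, 0.999, 0.0]
wrist_force: [0.8, 1.0, -0.2]
finger_gap: -0.0001
grip_force: 0.0
```

```bash
cat >> iris.py <<'E'
def proj(n,P):
    c=calibration(n);T=np.array(c['world_from_camera']);M=np.array(c['mtx']);q=(np.atleast_2d(P)-T[:3,3])@T[:3,:3]
    s=np.stack([q[:,0],-q[:,1]],1)/-q[:,2:];s*=1+c['k1']*(s**2).sum(1,keepdims=True);return s*M[0,0]+M[:2,2]
def angle(C,yaw=-.09):
    g=cv2.cvtColor(np.load('side.npz')['p'],cv2.COLOR_RGB2GRAY)
    X=np.array([np.cos(yaw),np.sin(yaw),0]);Z=np.array([0,0,1.])
    for r in(.044,.048,.052,.056,.06,.066,.070,.074):  # grey profile along arcs about the pivot, vs angle
        a=np.arange(-.3,.31,.03);u=proj('side',np.array([C+r*(np.sin(t)*X+np.cos(t)*Z) for t in a])).astype(np.float32)
        print(r,cv2.remap(g,u[:,:1],u[:,1:],1).ravel())
    t=np.linspace(-np.pi,np.pi,73);  # rim check: centre offset
    v=proj('side',C[None]+0);print('pivot px',v)
E
python3 -c "
from iris import *
look('pics/i3.png'); angle(np.array([.551,-.1775,.13]))
z=np.load('side.npz');W=cloud('side',z['d'])
m=(W[...,2]>.173)&(W[...,2]<.21)&(W[...,0]>.53)&(W[...,0]<.57)&(abs(W[...,1]+.177)<.02)
for (v,u) in np.argwhere(m):print(v,u,W[v,u].round(4),end=';')"
```

```text
[ 0.4793 -0.1746  0.1814] [-0.     0.044  0.999  0.   ] [ 0.8  1.  -0.2]
ball 14 [ 0.5486 -0.1783  0.1978] [ 0.545 -0.182  0.188] [ 0.551 -0.176  0.205]
rod 21 [ 0.549  -0.1785  0.1916] [ 0.545 -0.182  0.173] [ 0.551 -0.176  0.205]
house 328 [ 0.5503 -0.1767  0.1299] [ 0.514 -0.19   0.1  ] [ 0.588 -0.166  0.16 ]
house x by rows [(-0.02, np.float64(0.0037)), (-0.01, np.float64(0.0021)), (0, np.float64(0.0006)), (0.01, np.float64(0.0002)), (0.02, np.float64(0.0004))]
tip 54 [ 0.482  -0.165   0.1974] [ 0.47  -0.184  0.181] [ 0.493 -0.157  0.209]
0.044 [ 5  4  5  6 15 24 35 47 56 59 64 66 70 73 76 79 83 85 83 82 83]
0.048 [  6   4   5   9  13  22  33  47  61  78  93 113 131 137 142 143 144 143
 141 140 140]
0.052 [  9   5   4   5   5  16  29  46  64  87 110 134 155 160 163 162 162 162
 161 161 160]
0.056 [ 19   7   4   3   8  17  33  49  63  87 112 138 157 161 163 163 163 163
 162 162 162]
0.06 [ 32  26  24  31  42  54  68  77  75  89 111 139 157 162 163 162 162 162
 162 162 162]
0.066 [ 72  93 112 130 144 150 140 122  96  93 108 140 156 163 163 162 162 162
 162 162 162]
0.07 [ 72  98 11
[... 222 characters left out ...]
82 -0.1816  0.2054];130 257 [ 0.5509 -0.179   0.2035];130 258 [ 0.5478 -0.177   0.2053];130 259 [ 0.545  -0.1776  0.205 ];131 257 [ 0.551  -0.1796  0.1995];131 258 [ 0.5479 -0.1782  0.2008];131 259 [ 0.545  -0.1781  0.201 ];132 257 [ 0.5507 -0.1765  0.1983];132 258 [ 0.5478 -0.1769  0.1981];133 257 [ 0.5512 -0.1818  0.1905];133 258 [ 0.5479 -0.1773  0.1942];134 257 [ 0.5511 -0.1802  0.188 ];134 258 [ 0.5478 -0.1759  0.1916];135 257 [ 0.5509 -0.1778  0.1863];135 258 [ 0.5478 -0.1759  0.1879];136 257 [ 0.551  -0.1789  0.1817];136 258 [ 0.5481 -0.1799  0.1811];137 257 [ 0.5509 -0.1777  0.179 ];137 258 [ 0.5481 -0.1798  0.1775];138 257 [ 0.5509 -0.1777  0.1753];138 258 [ 0.5482 -0.1806  0.1732];
```

View pics/i3.png

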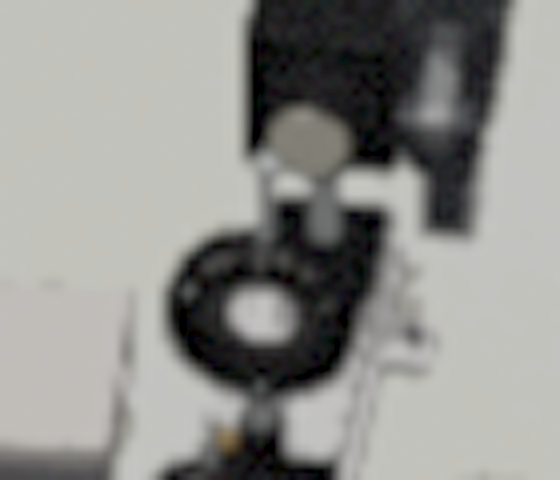

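The lever now stands at (263,200) with its ball at (265,160), about 2 mm (0.03 rad) short of the housing's centre line. That agrees with the TCP geometry. One small extra push.

Request:
{"fn": "drive_tool", "kwargs": {
  "deltas": [
    [[255, -0.02, 0, 0, 0, 0, 0], [255, -0.04, 0, 0, 0, 0, 0], [255, -0.047, 0, 0, 0, 0, 0], [255, -0.05, 0, 0, 0, 0, 0], [255, -0.051, 0, 0, 0, 0, 0], [255, -0.052, 0, 0, 0, 0, 0], [255, -0.052, 0, 0, 0, 0, 0]]
  ]
}}

```text
clock: 14.68
tcp_pos: [0.5319, -0.1794, 0.1813]
orientation: [-0.0, 0.044, 0.999, 0.0]
wrist_force: [-1.0, 0.3, 0.1]
finger_gap: 0.0003
grip_force: 0.3
```

Request:
{"fn": "drive_tool", "kwargs": {
  "deltas": [
    [[255, 0.01, 0, 0, 0, 0, 0], [255, 0.04, 0, 0, 0, 0, 0], [255, 0.07, 0, 0, 0, 0, 0], [255, 0.1, 0, 0, 0, 0, 0], [255, 0.1, 0, -0.03, 0, 0, 0], [255, 0.1, 0, -0.06, 0, 0, 0], [255, 0.1, 0, -0.06, 0, 0, 0]]
  ]
}}

```text
clock: 15.55
tcp_pos: [0.4333, -0.1714, 0.2438]
orientation: [0.002, 0.044, 0.999, -0.001]
wrist_force: [0.6, -0.0, -1.1]
finger_gap: -0.0
grip_force: 0.0
```

Run:
```python
from h import *
for n in('side','top'):
    B=[];R=[];F=[];C=[]
    for _ in range(6):
        p,d=grab(n);W=cloud(n,d);b=(abs(W[...,0]-.55)<.05)&(abs(W[...,1]+.178)<.02)
        B+=[W[b&(W[...,2]>.19)&(W[...,2]<.21)]];R+=[W[b&(W[...,2]>.173)&(W[...,2]<.19)]]
        P=W[b&(W[...,2]>.1)&(W[...,2]<.165)];C+=[(P[:,0].min()+P[:,0].max())/2]
        f=W[(abs(W[...,0]-.575)<.035)&(abs(W[...,1]-.137)<.03)&(W[...,2]>.112)&(W[...,2]<.15)]
        L=cv2.fitLine(f[:,:2].astype(np.float32),cv2.DIST_HUBER,0,.01,.01).ravel();F+=[L[1]/L[0]]
    print(n,'ball',np.vstack(B).mean(0).round(4),'rod',np.vstack(R).mean(0).round(4),'house',np.mean(C).round(4),'filter slope',np.round(np.mean(F),3))
print(get_state()['tcp_pos'])
```

```text
side ball [ 0.5495 -0.1793  0.2002] rod [ 0.5496 -0.1793  0.1818] house 0.551 filter slope -0.078
top ball [ 0.5444 -0.1799  0.2021] rod [ 0.5438 -0.1783  0.1806] house 0.5457 filter slope -0.176
[ 0.43254746 -0.17070025  0.24100643]
```

```bash
python3 -c "
from workcell import *
print(hand_in())"
```

```text
the job is handed in; nothing more can be done
None
```

I've handed the job in: the filter holder stands square across the beam against its stop, and by the last camera check the large iris's lever points straight up to within about 0.02 rad. The arm is clear of everything and the clock read about 16 s. I aimed no contact at the small iris or the loose things, but did not re-measure them.

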